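# Turn the tuning wand end for end in its cradle

### The arm

A 7-joint arm with a two-finger parallel gripper is mounted at the origin on the work surface. World frame = base frame: x ahead of the robot, y to its left, z up, the work surface at z = 0. Lengths are in m, angles in rad, forces in N, time in s.
With the tool pointing down it reaches from about 0.4 to 0.875 m from the base axis. Payload 19.3 kg.
Tool frame: the origin (TCP) lies midway between the tips of the shut fingers; the grasp point (between the pads) lies 19 mm behind it; z points along the fingers, y is the direction in which the jaws open and shut (so a half turn about z gives the same grasp; the last joint's range is limited). The gripper opens to 85 mm and grips with 20 to 120 N. Pads are 22 mm wide; open, the fingers measure 114 mm over their backs; the gripper's body (76 mm by 85 mm) begins 54 mm behind the grasp point. The pads swing forward as they close: fully open they stand 13 mm farther back than shut.
Start: joints at [1.033, 0.521, -0.036, 1.599, 0.021, 1.021, -0.113], TCP at [0.282, -0.558, 0.204] pointing down, gripper open.
Joint ranges: [-2.91, 2.91], [-0.3, 2.13], [-1.5, 1.42], [0.17, 2.43], [-1.26, 4.41], [0.16, 1.93], [-2.52, 2.52]. Speed limits (rad/s): [1.89, 1.89, 2.39, 2.39, 3.01, 3.01, 3.01].

### API

Orientations are given as [roll, pitch, yaw] about the fixed x, y, z axes, in that order (R = Rz(yaw) Ry(pitch) Rx(roll)).
In Python, from workcell import bot, eyes gives the robot as it stands. The module is installed in compiled form; this text tells all that it offers.
- The arm moves only by the shell command python3 -m jog 'ROWS' [FORCE]. ROWS is JSON, a list of rows, each an object with "delta_pos": the shift along the world's x, y, z in mm, a list of three; "spin": the turn about the world's z in rad; "claw": the closure, from 0 (fully open) to 1 (shut). In form: [{"delta_pos": [tx, ty, tz], "spin": spin, "claw": claw}, ...]. A call has 1 to 8 rows; each row is the pose to reach, as a shift and turn from the pose measured when the call began; what a row does not reach only later rows make up. A row lasts 1/10 s, in which the tool goes at most 50 mm and 8.59 degrees, less where a joint would pass 70% of its speed; a pose out of reach is approached as far as the arm can. A call with a gripper value outside its range is refused whole. The fingers move at their own pace and stop on an object; FORCE is the grip in N (left out, the last holds). Time passes only in rows, so rows that repeat a pose let the fingers close. It gives the time, the measured TCP pose, the force and the opening at its end, in the units of the state.
- bot.observe(): the state, without advancing time (a new reading comes with each control period).
- eyes.grab_frame(name): name is "scene" or "top" or "wrist"; returns the picture (480x640x3 uint8, blue, green, red); there is no depth.
- eyes.camera_params(name): a dict with "fx", "fy", "cx", "cy" (pixels), "k1" (the pictures are not rectified: a ray, as slopes to the right and down, at radius r is drawn at 1 + k1 r^2 times it, then the intrinsics apply), "origin" and "attitude" of the camera in the world. Camera axes: x right, y up, looking along -z (the intrinsics and any distortion apply to the point x, -y, -z); pixel columns grow to the right and rows downward; lengths in m; the calibration is good to about 2 mm. A picture is of the moment at which its call begins: read the wrist's pose just before it. camera_params takes no time and is no camera call; for the wrist camera it gives the pose at the moment of the call.
- bot.job_done(): hands the job in, once; it reports no verdict.
The state is a dict: "clock": time; "qpos": joint angles; "qd": joint speeds; "joint_efforts": joint torques, N m; "position": TCP position; "tool_rot": TCP orientation; "force": force on the tool from outside, world axes, zero at the start; "moment": the same for the moment, N m; "grip_width": finger opening in m.
Only numpy, scipy, OpenCV 4.12 (cv2) and the standard library are available. Lean on these libraries where they do the work, as an engineer would, in place of code of your own. Each camera call takes 0.05 s, during which the arm holds its last target. There are 200 camera calls.

### The job

The double-ended tuning wand (black square grip, one brass end, one dark iron end) lies in its green cradle with the used iron end sticking out of the open front. Lift it out, turn it end for end and lower it all the way back into the same cradle before letting go, so that the brass end sticks out of the open front, the iron end lies towards the stop plate and the wand rests home in both V rests. Leave the plastic trimming tool in the other green cradle alone.

Things in the scene. Friction and masses are not known exactly. Their poses are not given: they have to be found in the camera images.
- wand_mid (a point): Middle of the tuning wand, on its axis: a rigid rod 150 mm long, 90 g, balanced here. Its middle 36 mm is a black square grip 18 x 18 mm (grasp here); each side a round end 14 mm thick, 57 mm long, one brass, one dark iron. x runs along the rod to the brass end, z is up at the start. It lies level and loose in its cradle, held only by its weight.
- brass_tip (a point): Centre of the outer face of the wand's brass end, on the rod's axis, 75 mm from the middle; axes as those of the wand's middle.
- cradle: Wand's fixed cradle, wood base 6 mm thick. Origin: bench top under the home of the wand's middle; z up, -x out of the open front, +x to the stop plate. Green V rests, 34 mm wide at the top, 57 mm high: x -42 to -28 and 28 to 87 mm, then the plate. The 56 mm gap between, open to both sides, is for grip (10 mm play each way) and fingers. Home: rod along x, axis 42 mm up, end 33 mm proud in front.
- trimmer_mid (a point): Middle of the plastic trimming tool that lies in the other cradle, not to be disturbed: same shape and size as the tuning wand, with a grey grip, one white end and one blue end. Its cradle is just like the wand's.
There are look-alikes about, which are no part of the job. What is shaped like the part that bears wand_mid but red is not meant. Leave any purple look-alike of the cradle alone.

How it is judged:
On the way, in this order (a step that is already met when the one before it is completed fails the run):
1. the wand is lifted clear of its cradle (z of wand_mid in the frame of cradle above 0.075 m), for 0.1 s.
2. still held, the wand is lowered back into the cradle with its brass end to the front (contact force between the fingers and wand above 0.5 N and z of wand_mid in the frame of cradle below 0.052 m and horizontal distance between wand_mid and cradle below 0.02 m and x of brass_tip in the frame of cradle below -0.05 m), for 0.05 s.
At the end, for the whole second after the job is handed in: The tuning wand lies at rest and released in its own cradle, brass end out of the open front: its middle within 15 mm along and 10 mm across of its place, its axis 42 mm (within 8 mm) above the bench and within 10 degrees of the cradle's length (x of wand_mid in the frame of cradle between -0.015 and 0.015 m and y of wand_mid in the frame of cradle between -0.01 and 0.01 m and z of wand_mid in the frame of cradle between 0.034 and 0.05 m and x of brass_tip in the frame of cradle below -0.055 m and angle between the x axis of wand_mid and the x axis of cradle, either way round below 0.175 rad and linear speed of wand below 0.02 m/s); the robot touches nothing.
It fails at once if the plastic trimming tool is moved by more than 15 mm (distance of trimmer_mid from where it was at the start of the episode above 0.015 m).
It also fails if it takes over 32 s, if anything falls off the work surface, if the arm or the gripper's body presses on something with over 40 N, if the wrist force passes 120 N, or if a joint passes its speed limit or range.

## Working session

There is one attempt and no reset: what is moved stays moved. The work goes in short steps, Python scripts to look and compute and a shell command to move; the robot and the scene stay as the last step left them, time stands still between calls to the robot, and variables do not carry over. Pictures are saved under pics/ and viewed, about 8 in all and at most 12, crops included, and the job is handed in when it is done.

```bash
mkdir -p pics
python3 - <<'E'
from workcell import bot,eyes
import cv2
s=bot.observe();print(s['clock'],s['position'],s['tool_rot'],s['grip_width'])
for n in('scene','top'):
    cv2.imwrite(f'pics/{n}0.png',eyes.grab_frame(n));print(n,eyes.camera_params(n))
E
```

```text
0.0 [ 0.28162673 -0.55754927  0.2035162 ] [-3.14045746e+00  9.96871956e-05  4.67789059e-01] 0.08516447505757099
scene {'fx': 499.0736207837923, 'fy': 499.0736207837923, 'cx': 314.44980077698926, 'cy': 237.81179590661802, 'k1': -0.0830286606624138, 'origin': array([0.71326442, 0.49420974, 0.47801811]), 'attitude': array([ 0.92962474, -0.01761774,  2.67011209])}
top {'fx': 582.2302228596321, 'fy': 582.2302228596321, 'cx': 315.8843675118874, 'cy': 248.24127958466426, 'k1': -0.02649191678657063, 'origin': array([0.2937558 , 0.01344591, 0.84568833]), 'attitude': array([ 0.16672634,  0.01664104, -1.5587245 ])}
```

View pics/top0.png

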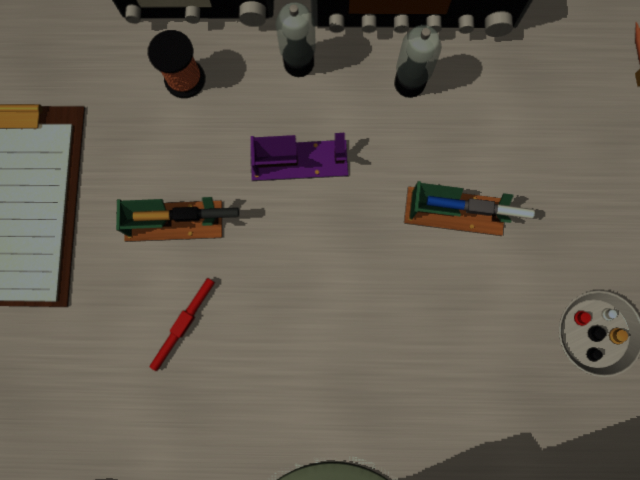

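View pics/scene0.png

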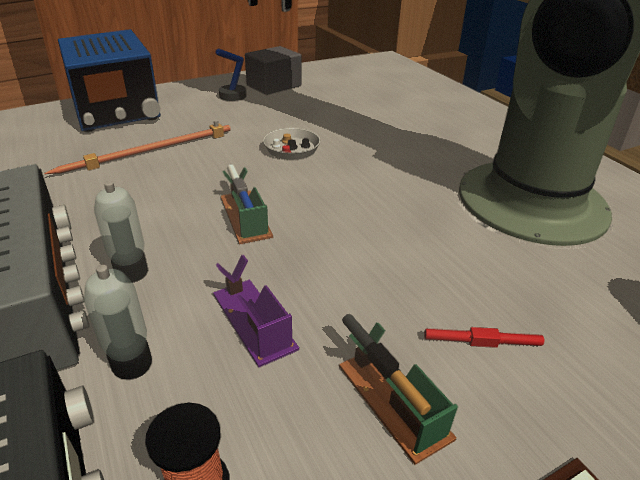

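The top view shows these candidates:
- **Wand:** the rod at (185,214), with a black grip, a brass end to the left and an iron end to the right, in a green cradle. This fits the description.
- **Trimmer:** the rod at (480,207), with a grey grip and blue and white ends.
- **Red look-alike:** (182,323).
- **Purple cradle:** (298,157).

Next I'll enlarge the wand and measure it.

```bash
cat > h.py <<'E'
import numpy as np,cv2
from scipy.spatial.transform import Rotation as R
def ray(p,uv):
    d=np.array([[(uv[0]-p['cx'])/p['fx'],(uv[1]-p['cy'])/p['fy']]]);
    s=cv2.undistortPoints(d.reshape(1,1,2),np.eye(3),np.array([p['k1'],0,0,0.]))[0,0]
    return R.from_euler('xyz',p['attitude']).apply([s[0],-s[1],-1])
def onz(p,uv,z):
    d=ray(p,uv);o=np.array(p['origin']);return o+d*(z-o[2])/d[2]
def two(p,a,q,b):
    d,e=ray(p,a),ray(q,b);t=np.linalg.lstsq(np.c_[d,-e],np.array(q['origin'])-p['origin'],rcond=None)[0]
    A=p['origin']+t[0]*d;B=q['origin']+t[1]*e;return (A+B)/2,np.linalg.norm(A-B)
E
python3 - <<'E'
from h import *;from workcell import eyes
t=cv2.imread('pics/top0.png');s=cv2.imread('pics/scene0.png')
a=cv2.resize(t[185:255,100:260],None,fx=5,fy=5,interpolation=cv2.INTER_CUBIC)
b=cv2.resize(s[300:470,300:480],None,fx=3,fy=3,interpolation=cv2.INTER_CUBIC)[:,:]
c=np.zeros((350,800,3),np.uint8)+0;c[:]=a
cv2.imwrite('pics/c1.png',np.clip(c*1.8,0,255));
P=eyes.camera_params('top')
h=cv2.cvtColor(t,cv2.COLOR_BGR2HSV)
m=((h[...,0]>10)&(h[...,0]<25)&(h[...,1]>150)&(h[...,2]>120)).astype(np.uint8);m[:200]=0;m[230:]=0;m[:,:125]=0;m[:,180:]=0
ys,xs=np.nonzero(m);print('brass',len(xs),xs.min(),xs.max(),ys.mean(),xs.mean())
g=(t.max(2)<30).astype(np.uint8);g[:195]=0;g[228:]=0;g[:,:160]=0;g[:,250:]=0
n,l,st,ce=cv2.connectedComponentsWithStats(g);print([(st[i],ce[i]) for i in range(1,n) if st[i,4]>30])
b=np.clip(b*1.8,0,255);cv2.imwrite('pics/c2.png',b)
E
```

```text
brass 167 133 167 215.125748502994 150.61077844311376
[(array([160, 207,  68,  20, 607], dtype=int32), array([188.12685338, 215.64085667])), (array([204, 208,  35,   8,  62], dtype=int32), array([224.5483871 , 209.37096774]))][ WARN:0@0.621] global loadsave.cpp:1063 imwrite_ Unsupported depth image for selected encoder is fallbacked to CV_8U.
```

View pics/c1.png

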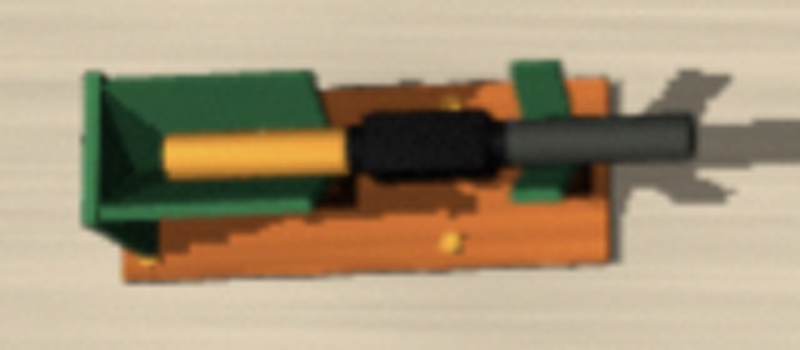

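View pics/c2.png

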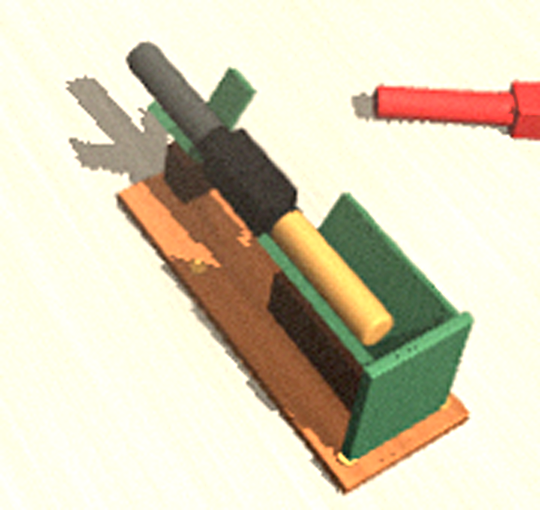

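The crops show a black grip with brass towards the stop plate and iron out of the front, so this is the wand. In the top image the tips are at about (132.6,216.0) for brass and (238,212) for iron, and the grip is at (184.8,213.8).

Run:
```python
from h import *;from workcell import eyes,bot
P=eyes.camera_params('top');Q=eyes.camera_params('scene')
b,i,g=[onz(P,u,.042) for u in((132.6,216),(238,212),(184.8,213.8))]
print('b',b,'i',i,'g',g,'len',np.linalg.norm(b-i),'mid',(b+i)/2)
d=b-i;print('yaw of cradle x (to brass=stop plate)',np.arctan2(d[1],d[0]))
print('tri brass',two(P,(132.6,216),Q,(426,411)),'grip',two(P,(184.8,213.8),Q,(381.4,359.7)))
print('plate top corners z.057',onz(P,(117.5,200),.057),onz(P,(117.5,229),.057))
m,e=two(P,(184.8,213.8),Q,(381.4,359.7))
# cradle reference: front V rest edges at top z=.057
for u in((203,197.8),(211.5,197.8),(204,224.8)):print('Vrest',onz(P,u,.057))
s=bot.observe();print(s['position'],s['tool_rot'])
```

```text
b [0.47300977 0.29016467 0.042     ] i [0.47997033 0.13960004 0.042     ] g [0.47677225 0.21541616 0.042     ] len 0.15072543314114198 mid [0.47649005 0.21488236 0.042     ]
yaw of cradle x (to brass=stop plate) 1.616993176125392
tri brass (array([0.47304373, 0.28875249, 0.04442405]), np.float64(0.0016241659258203435)) grip (array([0.47723523, 0.21369391, 0.04499022]), np.float64(0.003000498935133465))
plate top corners z.057 [0.49252949 0.30798756 0.057     ] [0.45096579 0.30506891 0.057     ]
Vrest [0.49649928 0.18715001 0.057     ]
Vrest [0.49658164 0.17518579 0.057     ]
Vrest [0.45791164 0.18401436 0.057     ]
[ 0.28165419 -0.55760405  0.20359954] [-3.14062482e+00  5.79297003e-05  4.67753466e-01]
```

```bash
python3 -m jog '[{"delta_pos":[23,42,0],"spin":0.1,"claw":0},{"delta_pos":[46,84,0],"spin":0.2,"claw":0},{"delta_pos":[70,127,0],"spin":0.3,"claw":0},{"delta_pos":[93,170,0],"spin":0.4,"claw":0},{"delta_pos":[116,212,0],"spin":0.5,"claw":0},{"delta_pos":[140,255,0],"spin":0.6,"claw":0},{"delta_pos":[163,298,0],"spin":0.7,"claw":0},{"delta_pos":[186,340,0],"spin":0.8,"claw":0}]' 30; python3 -c "
from workcell import bot;s=bot.observe();print(s['qpos'].round(3),s['clock'])"
```

```text
clock: 0.9
position: [0.4681, -0.2157, 0.2036]
tool_rot: [-3.14, 0.0, 1.272]
force: [1.3, -0.3, 0.7]
grip_width: 0.0854
[ 0.575  0.364 -0.332  1.873  0.146  0.929 -0.123] 0.9
```

```bash
python3 -m jog '[{"delta_pos":[2,50,0],"spin":0.04,"claw":0},{"delta_pos":[4,100,0],"spin":0.08,"claw":0},{"delta_pos":[5,150,0],"spin":0.12,"claw":0},{"delta_pos":[6,200,0],"spin":0.17,"claw":0},{"delta_pos":[7,250,0],"spin":0.21,"claw":0},{"delta_pos":[8,300,0],"spin":0.26,"claw":0},{"delta_pos":[8,350,0],"spin":0.3,"claw":0},{"delta_pos":[8,400,0],"spin":0.345,"claw":0}]'; python3 -m jog '[{"delta_pos":[0,30,-20],"spin":0,"claw":0},{"delta_pos":[0,30,-40],"spin":0,"claw":0},{"delta_pos":[0,30,-40],"spin":0,"claw":0}]'
python3 - <<'E'
from workcell import bot,eyes
import cv2
from h import *
s=bot.observe();print(s['position'],s['tool_rot'],s['qpos'].round(3),s['clock'])
p=eyes.camera_params('wrist');im=eyes.grab_frame('wrist');cv2.imwrite('pics/w1.png',im);print(p)
E
```

```text
clock: 1.7
position: [0.4757, 0.1841, 0.2036]
tool_rot: [-3.141, 0.0, 1.618]
force: [1.4, -0.1, 0.5]
grip_width: 0.0853
clock: 2.0
position: [0.4742, 0.2142, 0.1614]
tool_rot: [-3.137, 0.002, 1.62]
force: [-0.8, -1.1, 0.4]
grip_width: 0.0856
[0.47423239 0.2142078  0.16138042] [-3.13671923e+00  1.61286228e-03  1.62009517e+00] [-0.132  0.457 -0.537  1.893  0.297  0.876 -0.768] 2.0
{'fx': 337.63342598233027, 'fy': 337.63342598233027, 'cx': 324.01196839898626, 'cy': 242.10867427420965, 'k1': -0.05946087486030284, 'origin': array([0.4705634 , 0.28259215, 0.3312545 ]), 'attitude': array([-0.27450561,  0.0045743 ,  0.04851737])}
```

View pics/w1.png

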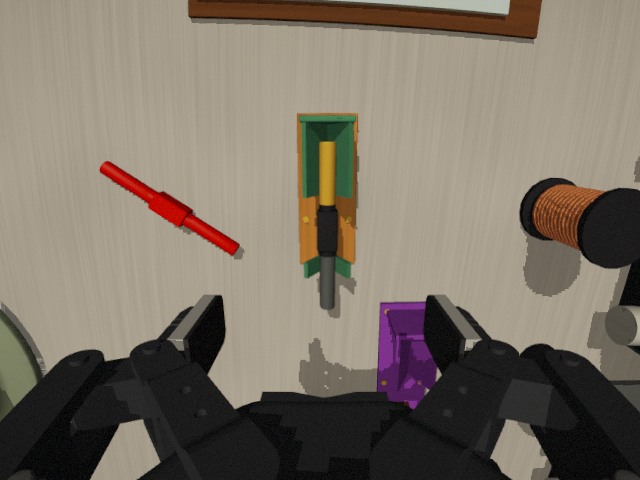

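The wrist view shows the wand axis running from the brass tip at (327,142) to the iron tip at (328,309). I'll cross-check the position with it.

Run:
```python
from h import *;from workcell import eyes,bot
p=eyes.camera_params('wrist')
b,i=onz(p,(327.3,142),.042),onz(p,(327.7,309),.042)
d=b-i;print(b,i,(b+i)/2,np.linalg.norm(d),np.arctan2(d[1],d[0]))
for u in((297.5,114),(357,113),(300,263),(355,263)):print(onz(p,u,.006))
for u in((299,117),(356.5,117)):print('plate',onz(p,u,.057))
s=bot.observe();print(s['position'],s['tool_rot'])
```

```text
[0.47283605 0.28663198 0.042     ] [0.48078313 0.1345877  0.042     ] [0.47680959 0.21060984 0.042     ] 0.1522518258171525 1.6230170096323948
[0.44454369 0.31080188 0.006     ]
[0.49891296 0.31424896 0.006     ]
[0.45103597 0.16683309 0.006     ]
[0.5072676  0.16954134 0.006     ]
plate [0.44993401 0.30414705 0.057     ]
plate [0.49440571 0.30625474 0.057     ]
[0.47500785 0.21373402 0.16280299] [-3.13817727e+00  1.32573143e-03  1.61877632e+00]
```

```bash
python3 -m jog '[{"delta_pos":[2,-1,-40],"spin":0,"claw":0},{"delta_pos":[2,-1,-80],"spin":0,"claw":0},{"delta_pos":[2,-1,-110],"spin":0,"claw":0},{"delta_pos":[2,-1,-130],"spin":0,"claw":0},{"delta_pos":[2,-1,-139],"spin":0,"claw":0},{"delta_pos":[2,-1,-139],"spin":0,"claw":0.3},{"delta_pos":[2,-1,-139],"spin":0,"claw":1},{"delta_pos":[2,-1,-139],"spin":0,"claw":1}]' 40; python3 -m jog '[{"delta_pos":[0,0,0],"spin":0,"claw":1},{"delta_pos":[0,0,0],"spin":0,"claw":1},{"delta_pos":[0,0,0],"spin":0,"claw":1},{"delta_pos":[0,0,0],"spin":0,"claw":1}]'
```

```text
clock: 2.85
position: [0.4778, 0.2128, 0.0251]
tool_rot: [-3.14, 0.001, 1.618]
force: [0.4, -0.0, 0.6]
grip_width: 0.0438
clock: 3.25
position: [0.4779, 0.2129, 0.0252]
tool_rot: [-3.14, 0.001, 1.618]
force: [0.5, 0.6, -0.0]
grip_width: -0.0002
```

The fingers shut to zero width, so they missed the wand. I'll look before doing anything else.

Run:
```python
from workcell import bot,eyes
import cv2,numpy as np
s=bot.observe();print(s['position'],s['grip_width'],s['force'],s['clock'])
w=eyes.grab_frame('wrist');c=eyes.grab_frame('scene');t=eyes.grab_frame('top')
cv2.imwrite('pics/t2.png',t);cv2.imwrite('pics/s2.png',c)
a=cv2.resize(w[60:340,190:470],(400,400));b=cv2.resize(c[270:470,300:500],(400,400),interpolation=cv2.INTER_CUBIC)
cv2.imwrite('pics/m2.png',np.clip(np.hstack([a,b]).astype(float)*1.6,0,255).astype(np.uint8))
```

```text
[0.47786991 0.21285042 0.02521901] -0.00022388257928906936 [ 0.45009296  0.59792223 -0.00576794] 3.25
```

View pics/m2.png

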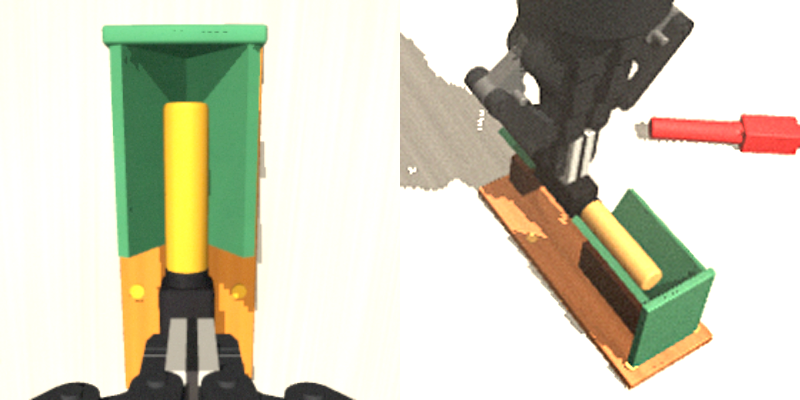

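Run:
```python
from h import *;from workcell import eyes,bot
s=bot.observe();T=s['position']
def proj(p,X):
    c=R.from_euler('xyz',p['attitude']).inv().apply(np.array(X)-p['origin']);x=np.array([c[0],-c[1]])/-c[2]
    return x*(1+p['k1']*(x@x))*p['fx']+[p['cx'],p['cy']]
for n in('wrist','scene'):
    p=eyes.camera_params(n);print(n,p['origin'])
    for dz in(0,.01,.02,.03,.04):
        u=proj(p,T+[0,0,dz]);print(dz,u.round(1),'in m2:',((u-[190,60])*400/280).round() if n=='wrist' else ((u-[300,270])*2+[400,0]).round())
w=cv2.imread('pics/s2.png')
cv2.imwrite('pics/z2.png',np.clip(cv2.resize(w[300:400,340:460],None,fx=6,fy=6,interpolation=cv2.INTER_CUBIC).astype(float)*1.8,0,255).astype(np.uint8))
```

```text
wrist [0.47375564 0.2810562  0.1950093 ]
0 [326.1 279. ] in m2: [194. 313.]
0.01 [326.1 286.3] in m2: [194. 323.]
0.02 [326.2 294.5] in m2: [195. 335.]
0.03 [326.3 303.7] in m2: [195. 348.]
0.04 [326.5 314.1] in m2: [195. 363.]
scene [0.71326442 0.49420974 0.47801811]
0 [380.1 371. ] in m2: [560. 202.]
0.01 [381.  365.4] in m2: [562. 191.]
0.02 [381.9 359.5] in m2: [564. 179.]
0.03 [382.8 353.6] in m2: [566. 167.]
0.04 [383.8 347.5] in m2: [568. 155.]
```

View pics/z2.png

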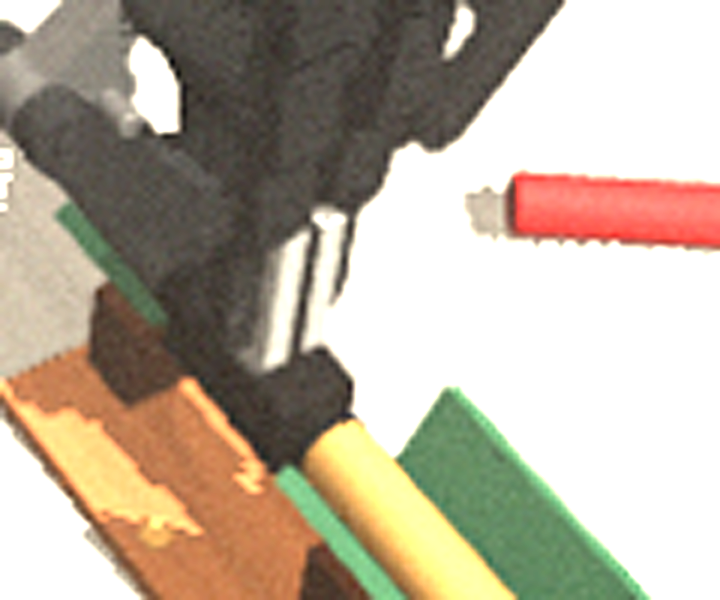

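Run:
```python
from h import *;from workcell import eyes,bot
s=bot.observe();T=s['position']
P,Q=eyes.camera_params('wrist'),eyes.camera_params('scene')
print(T,two(P,(325,282.6),Q,(389.5,359.2)))
print('grip near top edge',two(P,(190+187/1.4286,60+290/1.4286),Q,(340+335/6,300+370/6)))
print('brass tip', two(P,(190+187/1.4286,60+103/1.4286),Q,(300+(650-400)/2,270+277/2)))
for z in(.02,.03,.04,.05):print(z,onz(P,(325,282.6),z),onz(Q,(389.5,359.2),z))
```

```text
[0.47781774 0.21281044 0.02507748] (array([0.47668239, 0.22386809, 0.05698378]), np.float64(4.028260327066828e-05))
grip near top edge (array([0.47484682, 0.23358291, 0.06154519]), np.float64(0.0019142787435796386))
brass tip (array([0.47267597, 0.28667181, 0.04558578]), np.float64(0.002128161763374054))
0.02 [0.47745776 0.20857061 0.02      ] [0.45590387 0.20009706 0.02      ]
0.03 [0.47724622 0.21271242 0.03      ] [0.46152287 0.20651848 0.03      ]
0.04 [0.47703468 0.21685423 0.04      ] [0.46714188 0.2129399  0.04      ]
0.05 [0.47682314 0.22099605 0.05      ] [0.47276088 0.21936132 0.05      ]
```

The full length of the pads is visible and they end on top of the grip, at z≈0.055. The reported TCP z is 0.025, so the fingers really sit about 30 mm higher than reported and closed above the wand. I'll open them, go lower while watching the force, and check the pads by eye before closing.

```bash
python3 -m jog '[{"delta_pos":[0,0,0],"spin":0,"claw":0},{"delta_pos":[0,0,0],"spin":0,"claw":0},{"delta_pos":[0,0,0],"spin":0,"claw":0},{"delta_pos":[0,0,0],"spin":0,"claw":0},{"delta_pos":[0,0,0],"spin":0,"claw":0},{"delta_pos":[0,0,-8],"spin":0,"claw":0},{"delta_pos":[0,0,-16],"spin":0,"claw":0}]'; python3 -m jog '[{"delta_pos":[0,0,-4],"spin":0,"claw":0},{"delta_pos":[0,0,-8],"spin":0,"claw":0},{"delta_pos":[0,0,-8],"spin":0,"claw":0}]'
python3 - <<'E'
from workcell import bot,eyes
import cv2,numpy as np
s=bot.observe();print(s['position'],s['grip_width'],s['force'],s['clock'])
w=eyes.grab_frame('wrist');c=eyes.grab_frame('scene')
a=cv2.resize(w[120:420,170:470],(400,400));b=cv2.resize(c[280:400,320:440],(400,400),interpolation=cv2.INTER_CUBIC)
cv2.imwrite('pics/m3.png',np.clip(np.hstack([a,b]).astype(float)*1.6,0,255).astype(np.uint8))
E
```

```text
clock: 4.1
position: [0.4779, 0.2128, 0.0085]
tool_rot: [-3.14, 0.001, 1.618]
force: [0.5, 0.0, -0.5]
grip_width: 0.0854
clock: 4.4
position: [0.4775, 0.2127, -0.0002]
tool_rot: [-3.139, 0.001, 1.618]
force: [0.4, -0.3, 1.1]
grip_width: 0.0854
[ 4.77504916e-01  2.12683857e-01 -1.80654016e-04] 0.08543271110174114 [ 0.35808652 -0.28502567  1.14894605] 4.4
```

View pics/m3.png

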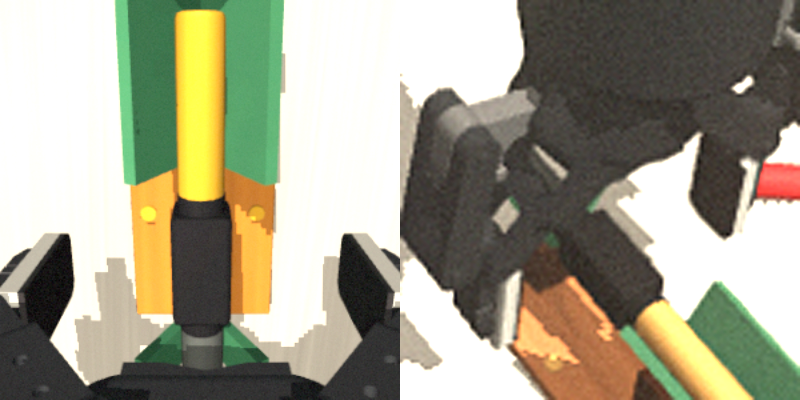

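Run:
```python
from h import *;from workcell import eyes
P,Q=eyes.camera_params('wrist'),eyes.camera_params('scene')
print(two(P,(428,297),Q,(351.5,383.5)));print(two(P,(215.5,297),Q,(418.4,351)))
g=(205-400,0)
print('grip top front edge centre', two(P,(170+.75*203,120+.75*205),Q,(320+.3*(645-400),280+.3*285)))
```

```text
(array([0.52108532, 0.22151418, 0.0382841 ]), np.float64(0.0003088707260304203))
(array([0.43023461, 0.21748205, 0.03900335]), np.float64(0.0004511114332581126))
grip top front edge centre (array([0.47595051, 0.2341503 , 0.05475027]), np.float64(0.004899523932316846))
```

```bash
python3 -m jog '[{"delta_pos":[0,0,-4],"spin":0,"claw":0.3},{"delta_pos":[0,0,-4],"spin":0,"claw":0.6},{"delta_pos":[0,0,-4],"spin":0,"claw":1},{"delta_pos":[0,0,-4],"spin":0,"claw":1},{"delta_pos":[0,0,-4],"spin":0,"claw":1},{"delta_pos":[0,0,-4],"spin":0,"claw":1},{"delta_pos":[0,0,-4],"spin":0,"claw":1}]' 50
```

```text
clock: 5.2
position: [0.4762, 0.2126, -0.0036]
tool_rot: [-3.138, 0.002, 1.619]
force: [-10.8, -1.3, 7.9]
grip_width: 0.017
```

```bash
python3 -m jog '[{"delta_pos":[0,0,10],"spin":0,"claw":1},{"delta_pos":[0,0,25],"spin":0,"claw":1},{"delta_pos":[0,0,60],"spin":0,"claw":1},{"delta_pos":[0,0,100],"spin":0,"claw":1},{"delta_pos":[0,0,130],"spin":0,"claw":1},{"delta_pos":[0,0,140],"spin":0,"claw":1},{"delta_pos":[0,0,140],"spin":0.1,"claw":1},{"delta_pos":[0,0,140],"spin":0.25,"claw":1}]' 60;python3 -c "
from workcell import bot;s=bot.observe();print(s['qpos'].round(3),s['clock'])"
```

```text
clock: 6.0
position: [0.4765, 0.2125, 0.1373]
tool_rot: [-3.139, 0.002, 1.873]
force: [1.0, 0.2, -1.3]
grip_width: 0.0168
[-0.093  0.503 -0.591  1.911  0.371  0.84  -0.577] 6.0
```

```bash
python3 -m jog '[{"delta_pos":[0,0,0],"spin":0.14,"claw":1},{"delta_pos":[0,0,0],"spin":0.28,"claw":1},{"delta_pos":[0,0,0],"spin":0.42,"claw":1},{"delta_pos":[0,0,0],"spin":0.56,"claw":1},{"delta_pos":[0,0,0],"spin":0.7,"claw":1},{"delta_pos":[0,0,0],"spin":0.84,"claw":1},{"delta_pos":[0,0,0],"spin":0.98,"claw":1},{"delta_pos":[0,0,0],"spin":1.12,"claw":1}]';python3 -m jog '[{"delta_pos":[0,0,0],"spin":0.14,"claw":1},{"delta_pos":[0,0,0],"spin":0.28,"claw":1},{"delta_pos":[0,0,0],"spin":0.42,"claw":1},{"delta_pos":[0,0,0],"spin":0.56,"claw":1},{"delta_pos":[0,0,0],"spin":0.7,"claw":1},{"delta_pos":[0,0,0],"spin":0.84,"claw":1},{"delta_pos":[0,0,0],"spin":0.98,"claw":1},{"delta_pos":[0,0,0],"spin":1.12,"claw":1}]';python3 -c "
from workcell import bot;s=bot.observe();print(s['qpos'].round(3),s['clock'])"
```

```text
clock: 6.8
position: [0.4764, 0.2122, 0.1375]
tool_rot: [-3.139, 0.002, 2.998]
force: [-0.7, 0.5, -1.5]
grip_width: 0.0169
clock: 7.6
position: [0.4765, 0.2119, 0.1377]
tool_rot: [-3.138, 0.002, -2.159]
force: [0.2, -0.4, -0.8]
grip_width: 0.017
[ 0.248  0.692 -1.128  1.902  0.738  1.036  1.35 ] 7.6
```

```bash
python3 -m jog '[{"delta_pos":[0,0,0],"spin":0.13,"claw":1},{"delta_pos":[0,0,0],"spin":0.26,"claw":1},{"delta_pos":[0,0,0],"spin":0.38,"claw":1},{"delta_pos":[0,0,0],"spin":0.5,"claw":1},{"delta_pos":[0,0,0],"spin":0.6,"claw":1},{"delta_pos":[0,0,0],"spin":0.636,"claw":1},{"delta_pos":[0,0,0],"spin":0.636,"claw":1}]';python3 - <<'E'
from workcell import bot,eyes
import cv2,numpy as np
s=bot.observe();print(s['qpos'].round(3),s['position'],s['tool_rot'],s['clock'])
p=eyes.camera_params('wrist');print(p['origin'],p['attitude'])
w=eyes.grab_frame('wrist');c=eyes.grab_frame('scene');t=eyes.grab_frame('top')
cv2.imwrite('pics/w4.png',w);cv2.imwrite('pics/s4.png',c);cv2.imwrite('pics/t4.png',t)
a=cv2.resize(w[:,80:560],(400,400));b=cv2.resize(c[230:470,280:520],(400,400),interpolation=cv2.INTER_CUBIC)
cv2.imwrite('pics/m4.png',np.clip(np.hstack([a,b]).astype(float)*1.6,0,255).astype(np.uint8))
E
```

```text
clock: 8.3
position: [0.4764, 0.2116, 0.1376]
tool_rot: [-3.139, 0.002, -1.523]
force: [-0.3, 0.3, -0.9]
grip_width: 0.0171
[ 0.313  0.775 -1.264  1.899  0.834  1.123  1.907] [0.47644157 0.2115712  0.1376402 ] [-3.13853586e+00  1.87525034e-03 -1.52312043e+00] 8.3
[0.47807881 0.14324675 0.30750455] [-0.27363279  0.0033902  -3.09471269]
```

View pics/m4.png

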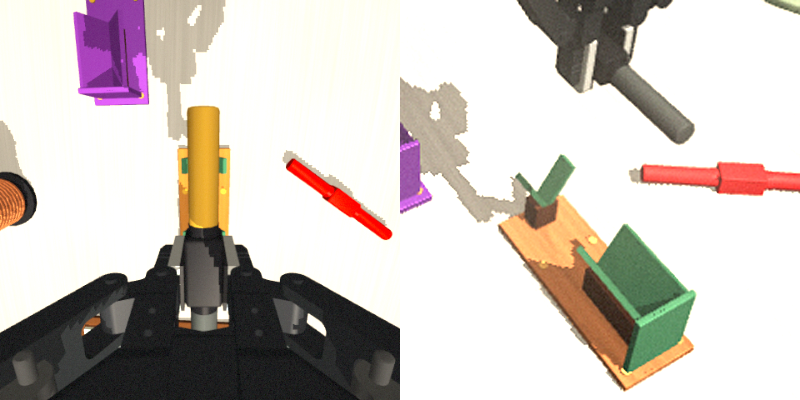

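Run:
```python
from h import *;from workcell import eyes
P,Q=eyes.camera_params('wrist'),eyes.camera_params('scene')
for z in(.175,.183,.19):
    b=onz(P,(325,130),z);i=onz(Q,(449.8,308),z);d=b-i
    print(z,b,i,(b+i)/2,np.linalg.norm(d),np.arctan2(-d[1],-d[0]))
print('cradle: front-V top tips (z .057)',[onz(Q,(280+.6*u,230+.6*v),.057).round(4) for u,v in((117,177),(168,157))])
print('plate top corners',[onz(Q,(280+.6*u,230+.6*v),.057).round(4) for u,v in((231,316),(293,292))])
```

```text
0.175 [0.47836662 0.1369261  0.175     ] [0.46454603 0.27617113 0.175     ] [0.47145632 0.20654861 0.175     ] 0.13992922688014048 1.6697260398392035
0.183 [0.47834085 0.13731795 0.183     ] [0.47111246 0.28192758 0.183     ] [0.47472665 0.20962276 0.183     ] 0.14479017992444074 1.6207402976633671
0.19 [0.4783183  0.13766082 0.19      ] [0.47685808 0.28696448 0.19      ] [0.47758819 0.21231265 0.19      ] 0.1493108003749468 1.5805761991252807
cradle: front-V top tips (z .057) [array([0.498 , 0.1766, 0.057 ]), array([0.4571, 0.1764, 0.057 ])]
plate top corners [array([0.4928, 0.2987, 0.057 ]), array([0.4501, 0.3025, 0.057 ])]
```

```bash
python3 -m jog '[{"delta_pos":[0,2.5,-30],"spin":0,"claw":1},{"delta_pos":[0,2.5,-65],"spin":0,"claw":1},{"delta_pos":[0,2.5,-95],"spin":0,"claw":1},{"delta_pos":[0,2.5,-115],"spin":0,"claw":1},{"delta_pos":[0,2.5,-122],"spin":0,"claw":1},{"delta_pos":[0,2.5,-128],"spin":0,"claw":1},{"delta_pos":[0,2.5,-128],"spin":0,"claw":1}]'
```

```text
clock: 9.15
position: [0.4767, 0.2143, 0.01]
tool_rot: [-3.138, 0.002, -1.525]
force: [-0.5, 1.1, -0.9]
grip_width: 0.0174
```

```bash
python3 -m jog '[{"delta_pos":[0,0,-4],"spin":0,"claw":1},{"delta_pos":[0,0,-8],"spin":0,"claw":1},{"delta_pos":[0,0,-11],"spin":0,"claw":1},{"delta_pos":[0,0,-12.5],"spin":0,"claw":1},{"delta_pos":[0,0,-12.5],"spin":0,"claw":1},{"delta_pos":[0,0,-12.5],"spin":0,"claw":1}]'
python3 - <<'E'
from workcell import bot,eyes
import cv2,numpy as np
s=bot.observe();print(s['qpos'].round(3),s['force'],s['clock'])
w=eyes.grab_frame('wrist');c=eyes.grab_frame('scene')
a=cv2.resize(w[:400,120:520],(400,400));b=cv2.resize(c[270:470,300:500],(400,400),interpolation=cv2.INTER_CUBIC)
cv2.imwrite('pics/m5.png',np.clip(np.hstack([a,b]).astype(float)*1.6,0,255).astype(np.uint8))
E
```

```text
clock: 9.75
position: [0.4766, 0.2144, -0.0025]
tool_rot: [-3.138, 0.002, -1.525]
force: [0.9, 0.6, 0.4]
grip_width: 0.0167
[ 0.192  0.955 -1.068  1.971  1.087  0.941  1.73 ] [0.89103888 0.63228561 0.36218243] 9.75
```

View pics/m5.png

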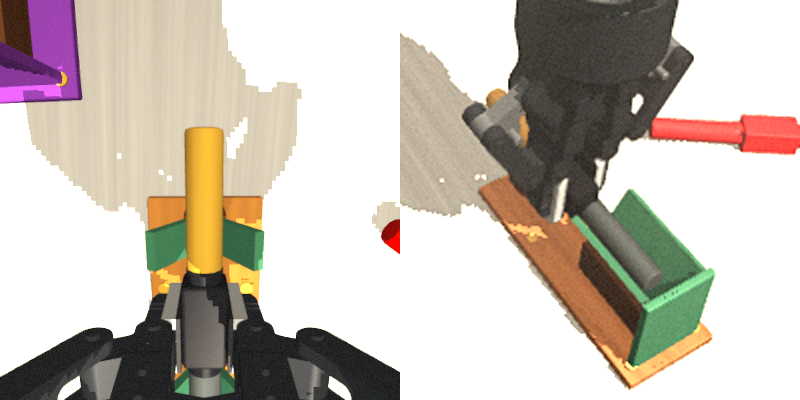

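The wand is in both rests with the brass end out of the front, but there is no contact force yet. I'll press down a little more, then release gently.

```bash
python3 -m jog '[{"delta_pos":[0,0,-1.5],"spin":0,"claw":1},{"delta_pos":[0,0,-3],"spin":0,"claw":1},{"delta_pos":[0,0,-3],"spin":0,"claw":1}]'
```

```text
clock: 10.15
position: [0.4766, 0.2145, -0.0038]
tool_rot: [-3.137, 0.001, -1.525]
force: [-11.4, -10.5, 42.2]
grip_width: 0.0171
```

Contact is firm at 42 N, so the wand is home. I'll ease off and release.

```bash
python3 -m jog '[{"delta_pos":[0,0,1],"spin":0,"claw":1},{"delta_pos":[0,0,1],"spin":0,"claw":0.6},{"delta_pos":[0,0,1],"spin":0,"claw":0},{"delta_pos":[0,0,1],"spin":0,"claw":0},{"delta_pos":[0,0,1],"spin":0,"claw":0},{"delta_pos":[0,0,1],"spin":0,"claw":0},{"delta_pos":[0,0,1],"spin":0,"claw":0},{"delta_pos":[0,0,1],"spin":0,"claw":0}]' 20; python3 -m jog '[{"delta_pos":[0,0,15],"spin":0,"claw":0},{"delta_pos":[0,0,40],"spin":0,"claw":0},{"delta_pos":[0,0,80],"spin":0,"claw":0},{"delta_pos":[0,0,120],"spin":0,"claw":0},{"delta_pos":[0,0,160],"spin":0,"claw":0},{"delta_pos":[0,0,180],"spin":0,"claw":0},{"delta_pos":[0,0,180],"spin":0,"claw":0}]'
python3 - <<'E'
from workcell import bot,eyes
import cv2,numpy as np
s=bot.observe();print(s['force'],s['clock'],eyes.camera_params('wrist'))
w=eyes.grab_frame('wrist');c=eyes.grab_frame('scene');cv2.imwrite('pics/w6.png',w)
a=cv2.resize(w[80:400,160:480],(400,400));b=cv2.resize(c[270:470,300:500],(400,400),interpolation=cv2.INTER_CUBIC)
cv2.imwrite('pics/m6.png',np.clip(np.hstack([a,b]).astype(float)*1.6,0,255).astype(np.uint8))
E
```

```text
clock: 10.95
position: [0.4765, 0.2145, -0.0028]
tool_rot: [-3.137, 0.001, -1.525]
force: [-0.7, -0.4, -0.8]
grip_width: 0.0854
clock: 11.65
position: [0.4772, 0.2153, 0.1806]
tool_rot: [-3.133, 0.002, -1.525]
force: [0.6, -1.0, -1.1]
grip_width: 0.0857
[ 0.60861704 -0.95994601 -1.12710281] 11.65 {'fx': 337.63342598233027, 'fy': 337.63342598233027, 'cx': 324.01196839898626, 'cy': 242.10867427420965, 'k1': -0.05946087486030284, 'origin': array([0.47782709, 0.14686827, 0.35047327]), 'attitude': array([-0.27386546,  0.0090913 , -3.09618667])}
```

View pics/m6.png

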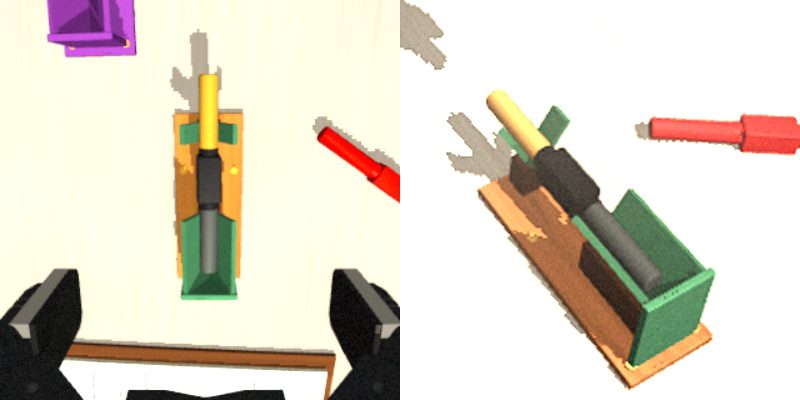

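The wand lies in both V rests with brass out of the front (brass tip at crop (208,75), iron tip at (208,272)). I'll do one numeric check and then hand in.

Run:
```python
from h import *;from workcell import eyes,bot
P=eyes.camera_params('wrist');Q=eyes.camera_params('scene')
b,i=[onz(P,(160+.8*u,80+.8*v),.042) for u,v in((208,75),(208,272))]
d=i-b;print((b+i)/2,np.linalg.norm(d),np.arctan2(d[1],d[0]))
print('iron tip tri',two(P,(160+.8*208,80+.8*272),Q,(300+.5*256,270+.5*278)))
s=bot.observe();print(s['clock'],abs(s['qd']).max());bot.job_done()
```

```text
[0.47416672 0.21369872 0.042     ] 0.14920448696261007 1.6178993796077756
iron tip tri (array([0.47057603, 0.28718791, 0.04441667]), np.float64(0.00031352195110297636))
11.75 0.02324643728820811
the job is handed in; nothing more can be done
```

I lifted the wand out, turned it end for end, seated it back in its own cradle while still held, released it and handed the job in at 11.75 s. No verdict is reported, so this rests on my own checks.

**Last checks:**
- **Position:** the middle measured (0.474, 0.214), against about (0.477, 0.214) before the move. That is about 2.5 mm across the cradle, of the order of the calibration error.
- **Alignment and height:** the rod lies along the cradle (yaw 1.618 rad, against 1.617 at the start). The iron tip is at about z 0.044 m.
- **End state:** brass is out of the open front, iron is towards the stop plate, and the gripper is open and clear. I never moved near the trimmer and did not re-measure it.

**What went wrong or disagreed:**
- **First grasp missed:** the fingers really sit about 25–30 mm higher than the reported TCP, so they closed above the grip without disturbing the wand. I corrected this from the camera images and grasped lower.
- **Seating force:** the last push down read 42 N vertically at the wrist, through the fingers and wand. I eased off 1 mm before letting go.

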